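# Sort the tubes and vials into their trays

## Task

Sort the samples lying on the bench into the three low trays: the tube with the blue cap lying flat in the blue tray, the tube with the red cap lying flat in the red tray, and the two black-capped vials standing upright in the yellow tray, one in each of its two bays. Leave the pink dish where it is.

Things in the scene. Friction and masses are not known exactly. Their poses are not given: they have to be found in the camera images.
- blue_tube: clear capped sample tube with a blue cap and a pinkish filling, 106 x 18 x 18 mm, lying flat; origin at the middle of its length on its underside (on the worktop), x along the tube, z up at the start. It sits level like a bar 17 mm high and does not roll. About 30 g
- red_tube: clear capped sample tube with a red cap and a pale beige filling, 106 x 18 x 18 mm, lying flat; origin at the middle of its length on its underside (on the worktop), x along the tube, z up at the start. It sits level like a bar 17 mm high and does not roll. About 30 g
- vial_a: vial with tan filling: upright round capped glass vial with a black screw cap, about 23 mm across and 52 mm tall; origin at the centre of its underside, z along its axis, up. About 30 g; the two vials are of one kind and may go in either bay
- vial_b: vial with grey-green filling: upright round capped glass vial with a black screw cap, about 23 mm across and 52 mm tall; origin at the centre of its underside, z along its axis, up. About 30 g; the two vials are of one kind and may go in either bay
- pink_dish: round clear petri dish with a pink filling, 59 mm across, 12 mm high, loose among the samples; a bystander that stays where it is. Origin at the centre of its underside
- blue_tray: shallow open blue plastic tray, one compartment, 150 x 84 mm over all and 12 mm high, walls and floor 3 mm thick, fixed to the worktop, standing flat; origin at the centre of its underside, x along its length, y across, z up. Its inner floor (144 x 78 mm) lies 3 mm above the origin
- red_tray: shallow open red plastic tray, one compartment, 150 x 84 mm over all and 12 mm high, walls and floor 3 mm thick, fixed to the worktop, standing flat; origin at the centre of its underside, x along its length, y across, z up. Its inner floor (144 x 78 mm) lies 3 mm above the origin
- yellow_tray: shallow open yellow plastic tray, 150 x 84 mm over all and 12 mm high, walls and floor 3 mm thick, fixed to the worktop, standing flat; origin at the centre of its underside, x along its length, y across, z up. Its inner floor (144 x 78 mm) lies 3 mm above the origin. A thin wall across its middle (in the plane x = 0), no higher than the rim, parts it into two equal bays, whose centres lie 37 mm from the origin along +x and -x

How it is judged:
By the outcome, as a careful person would: the job done as asked, in the order asked, and still so for the second after the job is handed in, with the robot touching nothing.
It also fails if it takes over 120 s, if anything falls off the work surface, if the arm or the gripper's body presses on something with over 40 N, if the wrist force passes 120 N, or if a joint passes its speed limit or range.

## Robot

A 7-joint arm with a two-finger parallel gripper is mounted at the origin on a cart in front of the work surface, level with it; the furniture and walls round the work are solid. World frame = base frame: x ahead of the robot, y to its left, z up, the work surface at z = 0. Lengths are in m, angles in rad, forces in N, time in s.
With the tool pointing down it reaches from about 0.425 to 1.025 m from the base axis. Payload 9.4 kg.
Tool frame: the origin (TCP) lies at the very end of the fingers, on their centre line; the grasp point (between the pads) lies 19 mm behind it; z points along the fingers, y is the line along which they close (so a half turn about z gives the same grasp; the last joint's range is limited). The gripper opens to 93 mm and grips with 3 to 60 N. Pads are 15 mm wide; open, the fingers measure 128 mm over their backs; the gripper's body (75 mm by 188 mm) begins 65 mm behind the grasp point.
Start: joints at [1.107, 0.599, -0.003, 1.599, 0.002, 0.943, -0.08], TCP at [0.273, -0.671, 0.219] pointing down, gripper open.
Joint ranges: [-2.57, 2.57], [-0.35, 1.97], [-1.29, 1.29], [0.11, 2.56], [-1.05, 4.19], [0.11, 1.86], [-2.63, 2.63]. Speed limits (rad/s): [2.22, 2.22, 3.01, 3.01, 3.14, 3.14, 3.14].

## Interface

Orientations are given as a unit quaternion [w, x, y, z].
In Python, from cell import manip gives the robot as it stands.
- The arm moves only by the tool jog_arm, never from a script. Its argument "commands" is a list that holds one entry, the list of rows, each a list of 6 numbers: the shift along the tool's x, y, z in mm, then the turn, a rotation vector about the tool's x, y, z in degrees. A call has 1 to 12 rows; each row shifts and turns the commanded pose from where the row before left it, along the tool's axes as they then stand; what a row does not reach is not made up. A row lasts 1/10 s, in which the tool goes at most 50 mm and 8.59 degrees, less where a joint would pass 70% of its speed; a pose out of reach is approached as far as the arm can. A call is refused whole if a number of a shift passes 50 or a number of a turn 8.59, either way. A call with a gripper value outside its range is refused whole. "hand" is the finger opening in mm, from 0 to 93, set as the call begins (left out, the last holds). The fingers move at their own pace and stop on an object; "force" is the grip in N (left out, the last holds). Time passes only in rows, so rows that do not move let the fingers close. It gives the time, the measured TCP pose, the force, the opening and the grip force at its end, in the units of the state.
- manip.state(): the state, without advancing time (a new reading comes with each control period).
- manip.read_camera(name): name is "scene" or "top" or "wrist"; returns a dict with "image" (384x512x3 uint8, red, green, blue), "camera_matrix" (3x3 intrinsics, pixels), "position" and "rotation" of the camera in the world. Camera axes: x right, y down, z forward; pixel columns grow to the right and rows downward; lengths in m; the calibration is good to about 2 mm. A picture is of the moment at which its call begins. There is no depth.
- manip.finish_job(): hands the job in; it is judged then, once.
The state is a dict: "clock": time; "joints": joint angles; "joint_velocities": joint speeds; "effort": joint torques, N m; "tcp_pos": TCP position; "eef_rot": TCP orientation; "wrist_force": force on the tool from outside, world axes, zero at the start; "wrist_torque": the same for the moment, N m; "opening": opening from 0.0 (shut) to 1.0 (fully open); "finger_force": force on a finger pad.
Only numpy, scipy, OpenCV 4.12 (cv2) and the standard library are available. Lean on these libraries where they do the work, as an engineer would, in place of code of your own. Each camera call takes 0.05 s, during which the arm holds its last target. There are 200 camera calls.

## Working session

There is one attempt and no reset: what is moved stays moved. The work goes in short steps, Python scripts to look and compute and a tool call to move; the robot and the scene stay as the last step left them, time stands still between calls to the robot, and variables do not carry over. Pictures are saved under pics/ and viewed, at most 14 in all, crops included, and the job is handed in when it is done.

Besides the shell and the picture viewer there is one more tool, called after "Emit:" as name([rows], argument=value, ...), one row to a line, values as JSON. jog_arm: Moves the arm, as the interface text tells. Its arguments: {"type":"object","properties":{"commands":{"type":"array","items":{"type":"array","items":{"type":"array","items":{"type":"number"}}}},"hand":{"type":"number"},"force":{"type":"number"}},"required":["commands"]}

```bash
mkdir -p pics; python3 - <<'E'
from cell import manip
import cv2,json,numpy as np
for n in ["top","scene"]:
    r=manip.read_camera(n); cv2.imwrite(f"pics/{n}0.png",r["image"][:,:,::-1])
    print(n,np.round(r["camera_matrix"],1).tolist(),np.round(r["position"],4),np.round(r["rotation"],4).tolist())
print(manip.state())
E
```

```text
top [[480.1, 0.0, 255.9], [0.0, 480.1, 193.5], [0.0, 0.0, 1.0]] [ 0.3033 -0.0145  1.3477] [0.0621, -0.7036, 0.7055, -0.0579]
scene [[463.2, 0.0, 253.3], [0.0, 463.2, 196.7], [0.0, 0.0, 1.0]] [-0.437   0.733   0.6052] [0.2309, -0.3661, 0.7629, -0.4801]
{'clock': 0.1, 'joints': array([ 1.10730011,  0.60005238, -0.00252138,  1.60002252,  0.00182063,
        0.94289891, -0.07982483]), 'joint_velocities': array([ 0.00076814, -0.00171665,  0.000753  , -0.00246861,  0.00025753,
       -0.00012998,  0.00027969]), 'effort': array([ 6.30061812e-03, -7.66549015e+01,  1.50270022e+00, -2.52938426e+01,
       -5.22746157e-02,  1.35323792e-02,  5.27687121e-05]), 'tcp_pos': array([ 0.27329771, -0.67106073,  0.21785118]), 'eef_rot': array([-6.57397950e-04,  9.81353917e-01,  1.92208253e-01, -2.09212189e-04]), 'wrist_force': array([ 0.08769825,  0.65122422, -0.76272784]), 'wrist_torque': array([ 0.03355597,  0.04724172, -0.01106775]), 'finger_force': 0.0, 'opening': 0.9989530672128138}
```

View pics/top0.png

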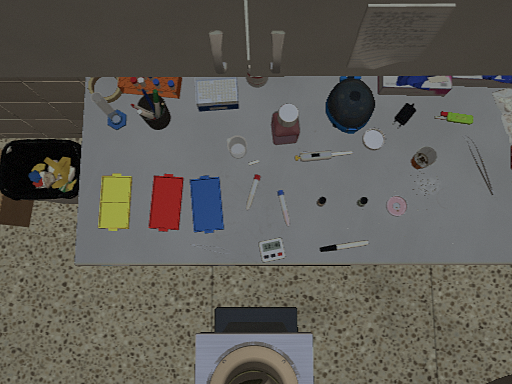

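View pics/scene0.png

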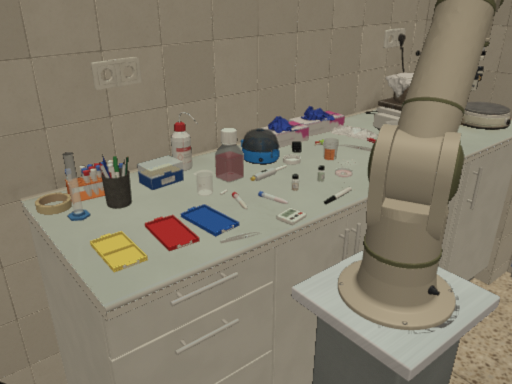

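The top view shows yellow (115,202), red (166,202) and blue (207,204) trays. The red tube is near (253,192) and the blue tube near (284,207). The vials are near (321,201) and (362,201), and the dish is at (396,206).

```bash
cat > h.py <<'E'
from cell import manip
import cv2,numpy as np
def ray(r,uv,z):
    uv=np.atleast_2d(np.array(uv,float)); K=r["camera_matrix"]; R=np.array(r["rotation"]); p=np.array(r["position"])
    d=np.c_[uv,np.ones(len(uv))]@np.linalg.inv(K).T@R.T
    return p+d*((z-p[2])/d[:,2])[:,None]
E
python3 - <<'E'
from h import *
r=manip.read_camera("top"); im=r["image"]; hsv=cv2.cvtColor(im,cv2.COLOR_RGB2HSV)
def blob(h0,h1,box,z,s=90,v=40):
    x0,y0,x1,y1=box; m=cv2.inRange(hsv,(h0,s,v),(h1,255,255)); k=np.zeros_like(m); k[y0:y1,x0:x1]=m[y0:y1,x0:x1]
    ys,xs=np.nonzero(k); P=ray(r,np.c_[xs,ys],z)[:,:2]; (c,wh,a)=cv2.minAreaRect(P.astype(np.float32)*1000)
    print(len(xs),"mean",np.round(P.mean(0)*1000),"rect",np.round(c),np.round(wh),round(a,1))
print("yellow");blob(22,38,(90,165,140,240),.010)
print("red");blob(0,8,(142,165,188,240),.010)
print("blue");blob(100,125,(187,165,230,245),.010)
print("redcap");blob(0,8,(245,170,265,195),.009)
print("redcap");blob(172,180,(245,170,265,195),.009)
print("bluecap");blob(100,125,(272,185,295,200),.009)
c=im[160:260,90:250]; 
c=im[165:225,235:415]; cv2.imwrite("pics/c1.png",cv2.resize(c,None,fx=4.4,fy=4.4,interpolation=cv2.INTER_CUBIC)[:,:,::-1])
E
```

```text
yellowTraceback (most recent call last):
  File "<stdin>", line 7, in <module>
  File "<stdin>", line 5, in blob
  File "h.py", line 5, in ray
    d=np.c_[uv,np.ones(len(uv))]@np.linalg.inv(K).T@R.T
      ~~~~~~~~~~~~~~~~~~~~~~~~~~~~~~~~~~~~~~~~~~~~~^~~~
ValueError: matmul: Input operand 1 has a mismatch in its core dimension 0, with gufunc signature (n?,k),(k,m?)->(n?,m?) (size 4 is different from 3)
```

```bash
cat > h.py <<'E'
from cell import manip
import cv2,numpy as np
from scipy.spatial.transform import Rotation as Ro
def ray(r,uv,z):
    uv=np.atleast_2d(np.array(uv,float)); K=r["camera_matrix"]; R=Ro.from_quat(r["rotation"],scalar_first=True).as_matrix(); p=np.array(r["position"])
    d=np.c_[uv,np.ones(len(uv))]@np.linalg.inv(K).T@R.T
    return p+d*((z-p[2])/d[:,2])[:,None]
def blob(r,name,h0,h1,box,z,s=90,v=40,vmax=255):
    hsv=cv2.cvtColor(r["image"],cv2.COLOR_RGB2HSV)
    x0,y0,x1,y1=box; m=cv2.inRange(hsv,(h0,s,v),(h1,255,vmax)); k=np.zeros_like(m); k[y0:y1,x0:x1]=m[y0:y1,x0:x1]
    ys,xs=np.nonzero(k); P=ray(r,np.c_[xs,ys],z)[:,:2]; (c,wh,a)=cv2.minAreaRect(P.astype(np.float32)*1000)
    print(name,len(xs),"mean",np.round(P.mean(0)*1000),"rect",np.round(c),np.round(wh),round(a,1))
E
python3 - <<'E'
from h import *
r=manip.read_camera("top"); im=r["image"]
blob(r,"yellow",22,38,(90,165,140,240),.010)
blob(r,"red",0,8,(142,165,188,240),.010)
blob(r,"blue",100,125,(187,165,230,245),.010)
blob(r,"redcap",0,180,(245,170,265,185),.009)
blob(r,"bluecap",100,125,(272,185,295,200),.009)
blob(r,"va",0,180,(312,190,330,212),.052,0,0,70)
blob(r,"vb",0,180,(353,190,372,212),.052,0,0,70)
c=im[165:225,235:415]; cv2.imwrite("pics/c1.png",cv2.resize(c,None,fx=4.4,fy=4.4,interpolation=cv2.INTER_CUBIC)[:,:,::-1])
E
```

```text
yellow 1640 mean [510. 392.] rect [512. 392.] [ 86. 163.] 88.8
red 1609 mean [508. 248.] rect [509. 248.] [ 85. 163.] 86.1
blue 1616 mean [503. 133.] rect [505. 133.] [164.  85.] 5.5
redcap 26 mean [581.  -9.] rect [581. -10.] [15. 13.] 71.0
bluecap 27 mean [536. -76.] rect [537. -76.] [14. 11.] 89.8
va 55 mean [ 505. -185.] rect [ 504. -184.] [18. 28.] 36.6
vb 67 mean [ 503. -296.] rect [ 503. -295.] [19. 30.] 44.1
```

View pics/c1.png

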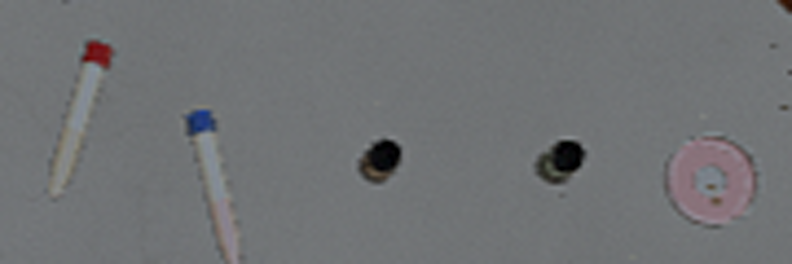

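The crop shows the red tube running from cap end (98,42) to tip (55,193). The blue tube runs from (200,112) down past the edge near (237,264). The vial cap tops are at (385,155) and (569,156). The trays measure about 163x85 with their tabs, which fits the given sizes.

```bash
cat >> h.py <<'E'
def yaw(q):
    x=Ro.from_quat(q,scalar_first=True).as_matrix()[:,0]; return np.degrees(np.arctan2(x[1],x[0]))
def go(t,psi=None):
    "turn about tool z (deg) to bring tool x to psi (mod 180), then shift mm in the turned tool frame"
    s=manip.state(); R=Ro.from_quat(s["eef_rot"],scalar_first=True)
    y=yaw(s["eef_rot"]); turn=0 if psi is None else -((psi-y+90)%180-90)
    err=np.degrees(np.arccos(-R.as_matrix()[2,2]))
    d=(R*Ro.from_euler("z",turn,degrees=True)).inv().apply(np.array(t)-s["tcp_pos"])*1000
    print("t",round(s["clock"],1),"yaw",round(y,1),"tilt",round(err,2),"turn",round(turn,1),"q7",round(s["joints"][6],2),"shift",np.round(d,1),"tcp",np.round(s["tcp_pos"],4))
E
python3 - <<'E'
from h import *
r=manip.read_camera("top")
P=ray(r,[[257.3,174.5],[247.5,208.9],[280.5,190.5],[288.5,225]],.008)
for a,b in ((0,1),(2,3)):
    d=P[a]-P[b]; print(np.round((P[a]+P[b])/2,3),np.linalg.norm(d),np.degrees(np.arctan2(d[1],d[0])))
print(np.round(ray(r,[[322.5,200.2],[364.3,200.5]],.052),3))
go([0.49,-0.085,0.2],11); go([0.49,-0.085,0.2])
E
```

```text
[0.539 0.003 0.008] 0.10271021096881212 -15.731181556728616
[ 0.492 -0.087  0.008] 0.10042145252271004 12.264439759722768
[[ 0.506 -0.189  0.052]
 [ 0.505 -0.302  0.052]]
t 0.2 yaw 22.2 tilt 0.04 turn 11.2 q7 -0.08 shift [ 324.4 -534.1   18.5] tcp [ 0.2734 -0.6712  0.2182]
t 0.2 yaw 22.2 tilt 0.04 turn 0 q7 -0.08 shift [ 421.7 -461.2   18.5] tcp [ 0.2734 -0.6712  0.2182]
```

Emit:
jog_arm([
  [[0,0,0,0,0,5.6],[0,0,0,0,0,5.6],[23,-38,0,0,0,0],[23,-38,0,0,0,0],[23,-38,0,0,0,0],[23,-38,0,0,0,0],[23,-38,0,0,0,0],[23,-38,0,0,0,0],[23,-38,0,0,0,0],[23,-38,0,0,0,0],[23,-38,0,0,0,0],[23,-38,0,0,0,0]],
], hand=60)

```text
clock: 1.45
tcp_pos: [0.4275, -0.253, 0.2188]
eef_rot: [0.0, 0.995, 0.095, 0.0]
wrist_force: [1.1, -0.4, 0.2]
opening: 0.649
finger_force: 0.0
```

Emit:
jog_arm([
  [[23,-38,6,0,0,0],[23,-38,6,0,0,0],[23,-38,6,0,0,0],[22,-38,0,0,0,0],[0,0,0,0,0,0],[0,0,0,0,0,0]],
])

```text
clock: 2.05
tcp_pos: [0.4876, -0.0872, 0.2005]
eef_rot: [0.0, 0.995, 0.097, -0.0]
wrist_force: [-0.0, 0.2, -0.1]
opening: 0.648
finger_force: 0.0
```

```bash
python3 - <<'E'
from h import *
r=manip.read_camera("wrist"); cv2.imwrite("pics/w1.png",r["image"][:,:,::-1]); print(r["position"],r["rotation"])
go([0.492,-0.087,0.1],12.3)
E
```

```text
[ 0.56449349 -0.07282459  0.36678127] [ 0.10992695  0.76455455 -0.62864119 -0.09045806]
t 2.1 yaw 11.0 tilt 0.03 turn -1.3 q7 -1.33 shift [  5.   -0.5 100.6] tcp [ 0.4872 -0.0885  0.2006]
```

View pics/w1.png

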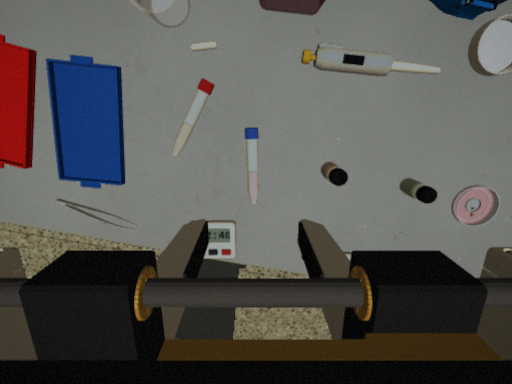

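The wrist view shows the blue tube from (251,127) to (254,204), lined up with the tool. The red tube runs (207,81) to (175,156), the vial caps are at (338,177) and (425,195), and the blue tray is at about (88,122).

```bash
python3 - <<'E'
from h import *
r=manip.read_camera("wrist")
P=ray(r,[[207.5,80],[175,156],[251,127],[254,204.5]],.009)
for a,b in ((0,1),(2,3)):
    d=P[a]-P[b]; print(np.round((P[a]+P[b])/2,3),np.linalg.norm(d),np.degrees(np.arctan2(d[1],d[0])))
print("vials",np.round(ray(r,[[338,177],[425,195]],.052),3))
C=ray(r,[[48,62],[121,66],[125,182],[58,185]],.012); print("blue tray",np.round(C,3).tolist(),np.round(C.mean(0),3))
E
```

```text
[0.537 0.001 0.009] 0.10521043460402296 -15.81541418417847
[ 0.491 -0.088  0.009] 0.10574003550057127 13.169612049312951
vials [[ 0.507 -0.189  0.052]
 [ 0.506 -0.299  0.052]]
blue tray [[0.57, 0.176, 0.012], [0.583, 0.091, 0.012], [0.438, 0.077, 0.012], [0.417, 0.166, 0.012]] [0.502 0.127 0.012]
```

Emit:
jog_arm([
  [[4,0,0,0,0,-2],[0,0,45,0,0,0],[0,0,45,0,0,0],[0,0,45,0,0,0],[0,0,30,0,0,0],[0,0,20,0,0,0],[0,0,11,0,0,0],[0,0,0,0,0,0],[0,0,0,0,0,0]],
], hand=50, force=15)

```text
clock: 3.05
tcp_pos: [0.4916, -0.0879, 0.0052]
eef_rot: [0.0, 0.994, 0.113, 0.0]
wrist_force: [-0.2, 0.1, 0.0]
opening: 0.538
finger_force: 0.0
```

Emit:
jog_arm([
  [[0,0,0,0,0,0],[0,0,0,0,0,0],[0,0,0,0,0,0],[0,0,0,0,0,0],[0,0,0,0,0,0],[0,0,0,0,0,0]],
], hand=0)

```text
clock: 3.65
tcp_pos: [0.4915, -0.0873, 0.0049]
eef_rot: [0.0, 0.994, 0.113, 0.0]
wrist_force: [0.2, 0.6, 6.0]
opening: 0.183
finger_force: 15.0
```

Emit:
jog_arm([
  [[0,0,-10,0,0,0],[0,0,-20,0,0,0],[0,0,-30,0,0,0],[0,0,-30,0,0,0],[0,0,-10,0,0,0],[0,0,0,0,0,0]],
])

```text
clock: 4.25
tcp_pos: [0.4921, -0.0875, 0.1062]
eef_rot: [0.0, 0.994, 0.113, 0.002]
wrist_force: [-0.8, 0.5, -0.7]
opening: 0.185
finger_force: 15.0
```

```bash
python3 - <<'E'
from h import *
r=manip.read_camera("top")
for n,h,b in (("yellow",(22,38),(90,165,140,240)),("red",(0,8),(142,165,188,240)),("blue",(100,125),(187,165,230,245))): blob(r,n,*h,b,.010)
r=manip.read_camera("wrist"); cv2.imwrite("pics/w2.png",r["image"][:,:,::-1])
go([0.504,0.130,0.104],5.5)
E
```

```text
yellow 1639 mean [510. 392.] rect [512. 392.] [ 86. 163.] 88.8
red 1618 mean [508. 248.] rect [509. 248.] [ 85. 163.] 86.1
blue 1616 mean [503. 133.] rect [504. 133.] [163.  85.] 5.5
t 4.3 yaw 13.0 tilt 0.01 turn 7.5 q7 -1.32 shift [  33.7 -215.     0.3] tcp [ 0.4911 -0.0873  0.1043]
```

View pics/w2.png

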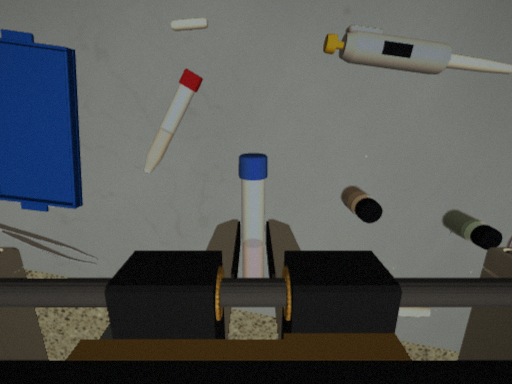

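The tube is held level along the tool and gripped near its middle, with the cap at (253,165). Next it goes to the blue tray.

Emit:
jog_arm([
  [[0,0,0,0,0,7.5],[3,-20,0,0,0,0],[6,-38,0,0,0,0],[6,-40,0,0,0,0],[7,-40,0,0,0,0],[6,-38,0,0,0,0],[4,-25,0,0,0,0],[2,-14,0,0,0,0],[0,0,0,0,0,0],[0,0,0,0,0,0]],
])

```text
clock: 5.35
tcp_pos: [0.5043, 0.1285, 0.1039]
eef_rot: [0.001, 0.999, 0.047, -0.001]
wrist_force: [-0.5, -0.9, -1.0]
opening: 0.18
finger_force: 15.0
```

```bash
python3 - <<'E'
from h import *
r=manip.read_camera("wrist"); cv2.imwrite("pics/w3.png",r["image"][:,:,::-1])
go([0.504,0.130,0.009],5.5)
E
```

```text
t 5.4 yaw 5.4 tilt 0.09 turn -0.1 q7 -1.76 shift [-0.1 -2.1 95.1] tcp [0.5044 0.128  0.1041]
```

View pics/w3.png

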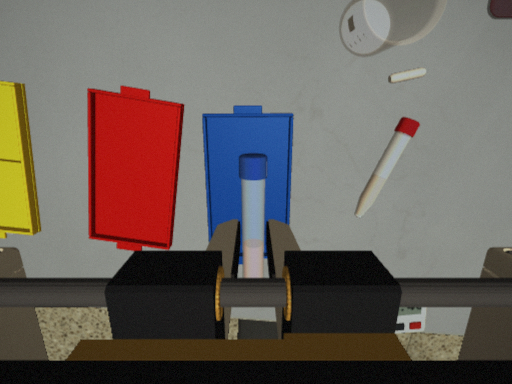

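The blue tray spans columns 204–292, centre about 248, and the tube is at 253. So I shift about 5 mm further towards -y tool, which agrees with the top view's y=0.133.

Emit:
jog_arm([
  [[0,-5,10,0,0,0],[0,0,25,0,0,0],[0,0,25,0,0,0],[0,0,18,0,0,0],[0,0,10,0,0,0],[0,0,5,0,0,0],[0,0,2.5,0,0,0],[0,0,0,0,0,0],[0,0,0,0,0,0]],
])

```text
clock: 6.3
tcp_pos: [0.5046, 0.135, 0.0097]
eef_rot: [-0.0, 0.999, 0.048, 0.0]
wrist_force: [-0.4, 0.7, -0.8]
opening: 0.183
finger_force: 15.0
```

Emit:
jog_arm([
  [[0,0,0,0,0,0],[0,0,0,0,0,0],[0,0,0,0,0,0],[0,0,-5,0,0,0],[0,0,-20,0,0,0],[0,0,-40,0,0,0],[0,0,-40,0,0,0],[0,0,-40,0,0,0],[0,0,-40,0,0,0],[0,0,0,0,0,0]],
], hand=29)

```text
clock: 7.3
tcp_pos: [0.5065, 0.1355, 0.1992]
eef_rot: [-0.001, 0.999, 0.047, 0.004]
wrist_force: [0.2, -0.1, 0.2]
opening: 0.313
finger_force: 0.0
```

```bash
python3 - <<'E'
from h import *
go([0.537,0.001,0.2],-15.8)
go([0.537,0.001,0.192])
E
```

```text
t 7.3 yaw 5.4 tilt 0.48 turn 21.2 q7 -1.78 shift [ 66.  121.1  -1. ] tcp [0.5065 0.1355 0.1992]
t 7.3 yaw 5.4 tilt 0.48 turn 0 q7 -1.78 shift [ 17.6 136.8   7. ] tcp [0.5065 0.1355 0.1992]
```

Emit:
jog_arm([
  [[0,0,0,0,0,7.1],[0,0,0,0,0,7.1],[0,0,0,0,0,7],[10,19,0,0,0,0],[19,34,0,0,0,0],[19,34,0,0,0,0],[12,22,0,0,0,0],[6,12,0,0,0,0],[0,0,0,0,0,0],[0,0,0,0,0,0]],
], hand=50)

```text
clock: 8.3
tcp_pos: [0.5346, 0.0016, 0.1938]
eef_rot: [-0.0, 0.991, -0.137, -0.0]
wrist_force: [0.3, 0.3, 0.2]
opening: 0.534
finger_force: 0.0
```

```bash
python3 - <<'E'
from h import *
r=manip.read_camera("wrist"); cv2.imwrite("pics/w4.png",r["image"][:,:,::-1])
go([0.537,0.001,0.004],-15.8)
E
```

```text
t 8.3 yaw -15.6 tilt 0.05 turn 0.2 q7 -1.82 shift [  2.7   0.5 189.9] tcp [0.5346 0.0021 0.1939]
```

View pics/w4.png

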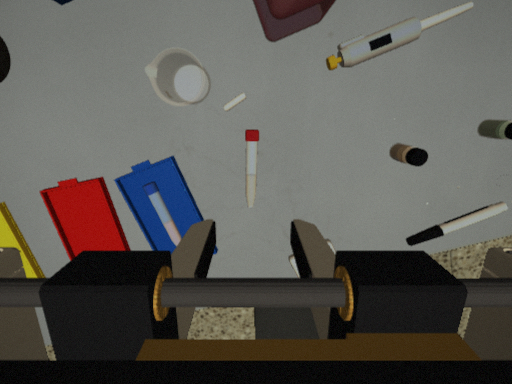

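The blue tube lies in the blue tray, and the red tube at (252,130)–(250,206) is lined up with the tool.

Emit:
jog_arm([
  [[3,0,0,0,0,0],[0,0,45,0,0,0],[0,0,45,0,0,0],[0,0,45,0,0,0],[0,0,25,0,0,0],[0,0,20,0,0,0],[0,0,9,0,0,0],[0,0,0,0,0,0],[0,0,0,0,0,0]],
])

```text
clock: 9.25
tcp_pos: [0.5382, 0.0001, 0.0057]
eef_rot: [-0.0, 0.991, -0.137, 0.0]
wrist_force: [0.4, 0.3, 0.4]
opening: 0.542
finger_force: 0.0
```

Emit:
jog_arm([
  [[0,0,0,0,0,0],[0,0,0,0,0,0],[0,0,0,0,0,0],[0,0,0,0,0,0],[0,0,0,0,0,0],[0,0,0,0,0,0]],
], hand=0)

```text
clock: 9.85
tcp_pos: [0.5381, -0.0002, 0.0054]
eef_rot: [-0.0, 0.991, -0.137, 0.0]
wrist_force: [0.4, 0.8, 5.9]
opening: 0.182
finger_force: 15.0
```

Emit:
jog_arm([
  [[0,0,-10,0,0,0],[0,0,-20,0,0,0],[0,0,-30,0,0,0],[0,0,-30,0,0,0],[0,0,-10,0,0,0],[0,0,0,0,0,0]],
])

```text
clock: 10.45
tcp_pos: [0.5386, -0.0002, 0.1067]
eef_rot: [-0.0, 0.991, -0.137, 0.001]
wrist_force: [-0.2, -0.2, -1.1]
opening: 0.183
finger_force: 15.0
```

```bash
python3 - <<'E'
from h import *
go([0.508,0.248,0.104],-3.9)
E
```

```text
t 10.4 yaw -15.7 tilt 0.17 turn -11.8 q7 -1.77 shift [ -47.4 -245.5    2.7] tcp [ 5.386e-01 -2.000e-04  1.067e-01]
```

Emit:
jog_arm([
  [[0,0,0,0,0,-5.9],[0,0,0,0,0,-5.9],[-4,-20,0,0,0,0],[-7,-38,0,0,0,0],[-8,-40,0,0,0,0],[-8,-42,0,0,0,0],[-8,-40,0,0,0,0],[-6,-34,0,0,0,0],[-4,-21,0,0,0,0],[-2,-10,0,0,0,0],[0,0,0,0,0,0],[0,0,0,0,0,0]],
])

```text
clock: 11.65
tcp_pos: [0.5077, 0.2458, 0.1045]
eef_rot: [0.001, 0.999, -0.035, -0.0]
wrist_force: [-0.8, 0.3, -0.6]
opening: 0.182
finger_force: 15.0
```

```bash
python3 - <<'E'
from h import *
r=manip.read_camera("wrist"); cv2.imwrite("pics/w5.png",r["image"][:,:,::-1])
go([0.508,0.248,0.0095],-3.9)
E
```

```text
t 11.7 yaw -4.0 tilt 0.07 turn -0.1 q7 -2.02 shift [-0.  -2.6 95.2] tcp [0.5079 0.2455 0.1047]
```

View pics/w5.png

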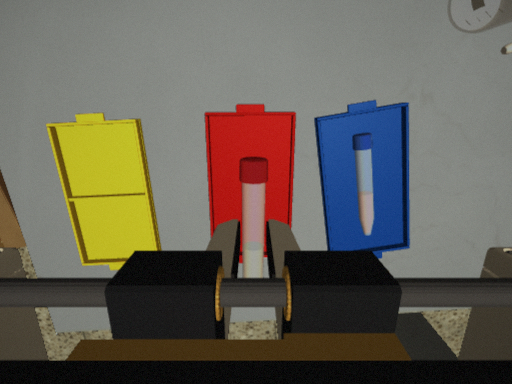

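The red tray spans columns 206–295, centre 250.5, and the tube is at 254, so I shift -3 mm in y. The blue tube lies flat, fully inside its tray.

Emit:
jog_arm([
  [[0,-3,10,0,0,0],[0,0,25,0,0,0],[0,0,25,0,0,0],[0,0,18,0,0,0],[0,0,10,0,0,0],[0,0,5,0,0,0],[0,0,2.5,0,0,0],[0,0,0,0,0,0],[0,0,0,0,0,0]],
])

```text
clock: 12.6
tcp_pos: [0.5084, 0.2505, 0.0102]
eef_rot: [-0.0, 0.999, -0.034, 0.0]
wrist_force: [0.8, 0.5, -0.7]
opening: 0.184
finger_force: 15.0
```

Emit:
jog_arm([
  [[0,0,0,0,0,0],[0,0,0,0,0,0],[0,0,0,0,0,0],[0,0,-5,0,0,0],[0,0,-20,0,0,0],[0,0,-40,0,0,0],[0,0,-40,0,0,0],[0,0,-40,0,0,0],[0,0,-40,0,0,0],[0,0,0,0,0,0]],
], hand=29)

```text
clock: 13.6
tcp_pos: [0.5103, 0.2513, 0.2]
eef_rot: [-0.002, 0.999, -0.035, 0.003]
wrist_force: [0.5, 1.4, 0.2]
opening: 0.308
finger_force: 0.0
```

```bash
python3 - <<'E'
from h import *
go([0.506,-0.189,0.2],0)
go([0.506,-0.189,0.2],-4)
E
```

```text
t 13.6 yaw -4.0 tilt 0.48 turn -4.0 q7 -2.05 shift [ -4.3 440.3  -2.1] tcp [0.5103 0.2513 0.2   ]
t 13.6 yaw -4.0 tilt 0.48 turn 0.0 q7 -2.05 shift [ 26.4 439.5  -2.1] tcp [0.5103 0.2513 0.2   ]
```

Emit:
jog_arm([
  [[0,20,0,0,0,-4],[0,40,0,0,0,0],[0,45,0,0,0,0],[-1,45,0,0,0,0],[-1,45,0,0,0,0],[-1,45,0,0,0,0],[-1,45,0,0,0,0],[0,45,0,0,0,0],[0,45,0,0,0,0],[0,35,0,0,0,0],[0,20,0,0,0,0],[0,10,0,0,0,0]],
], hand=45)

```text
clock: 14.8
tcp_pos: [0.5024, -0.1918, 0.1942]
eef_rot: [0.0, 1.0, -0.001, -0.0]
wrist_force: [0.7, 0.8, -0.2]
opening: 0.485
finger_force: 0.0
```

Emit:
jog_arm([
  [[0,0,0,0,0,0],[0,0,0,0,0,0]],
])

```text
clock: 15.0
tcp_pos: [0.503, -0.1883, 0.1943]
eef_rot: [-0.0, 1.0, 0.001, -0.0]
wrist_force: [-0.2, 1.3, -0.5]
opening: 0.483
finger_force: 0.0
```

```bash
python3 - <<'E'
from h import *
r=manip.read_camera("wrist"); cv2.imwrite("pics/w6.png",r["image"][:,:,::-1])
go([0.506,-0.189,0.016],0)
E
```

```text
t 15.1 yaw 0.2 tilt 0.05 turn 0.2 q7 -1.18 shift [  3.    1.1 178.4] tcp [ 0.5031 -0.188   0.1944]
```

View pics/w6.png

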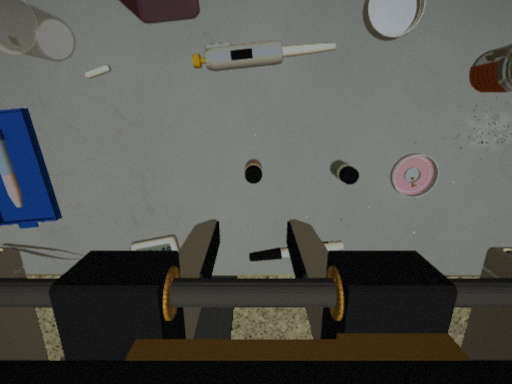

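```bash
python3 - <<'E'
from h import *
r=manip.read_camera("wrist")
print("vials",np.round(ray(r,[[253.5,174.5],[348.5,175]],.052),4),"dish",ray(r,[414,174.5],.006))
E
```

```text
vials [[ 0.5084 -0.1895  0.052 ]
 [ 0.5082 -0.3003  0.052 ]] dish [[ 0.4982106  -0.40445016  0.006     ]]
```

Emit:
jog_arm([
  [[3,1,20,0,0,0],[0,0,35,0,0,0],[0,0,30,0,0,0],[0,0,20,0,0,0],[0,0,0,0,0,0]],
])

```text
clock: 15.6
tcp_pos: [0.505, -0.1888, 0.0874]
eef_rot: [-0.001, 1.0, 0.002, -0.002]
wrist_force: [0.3, -0.4, 1.1]
opening: 0.487
finger_force: 0.0
```

Emit:
jog_arm([
  [[2,0.5,15,0,0,0],[0,0,25,0,0,0],[0,0,20,0,0,0],[0,0,10,0,0,0],[0,0,0,0,0,0],[0,0,0,0,0,0]],
])

```text
clock: 16.2
tcp_pos: [0.5086, -0.191, 0.0205]
eef_rot: [0.0, 1.0, 0.001, 0.0]
wrist_force: [0.8, 0.1, 0.4]
opening: 0.487
finger_force: 0.0
```

Emit:
jog_arm([
  [[0,0,0,0,0,0],[0,0,0,0,0,0],[0,0,0,0,0,0],[0,0,0,0,0,0],[0,0,0,0,0,0]],
], hand=0)

```text
clock: 16.7
tcp_pos: [0.5084, -0.1912, 0.0201]
eef_rot: [0.0, 1.0, 0.001, 0.0]
wrist_force: [-1.0, 0.5, 6.8]
opening: 0.233
finger_force: 15.0
```

Emit:
jog_arm([
  [[0,0,-10,0,0,0],[0,0,-20,0,0,0],[0,0,-30,0,0,0],[0,0,-30,0,0,0],[0,0,-10,0,0,0],[0,0,0,0,0,0]],
])

```text
clock: 17.3
tcp_pos: [0.5088, -0.1913, 0.1212]
eef_rot: [0.0, 1.0, 0.001, 0.001]
wrist_force: [0.7, -0.6, -0.3]
opening: 0.236
finger_force: 15.0
```

```bash
python3 - <<'E'
from h import *
u=np.array([np.cos(np.radians(-1.2)),np.sin(np.radians(-1.2))])
c=np.array([.511,.392]); a=c+.037*u; b=c-.037*u; print(a,b)
go([*a,0.117],0)
E
```

```text
[0.54799189 0.39122513] [0.47400811 0.39277487]
t 17.3 yaw 0.1 tilt 0.17 turn 0.1 q7 -1.14 shift [  39.1 -582.5    3.9] tcp [ 0.5088 -0.1913  0.1212]
```

Emit:
jog_arm([
  [[0,-15,0,0,0,0],[0,-30,0,0,0,0],[0,-42,0,0,0,0],[2,-45,0,0,0,0],[4,-45,0,0,0,0],[5,-45,0,0,0,0],[5,-45,0,0,0,0],[5,-45,0,0,0,0],[5,-45,0,0,0,0],[5,-45,0,0,0,0],[4,-45,0,0,0,0],[2,-45,0,0,0,0]],
])

```text
clock: 18.5
tcp_pos: [0.5428, 0.3035, 0.1176]
eef_rot: [0.001, 1.0, 0.001, -0.001]
wrist_force: [0.7, -0.0, -0.8]
opening: 0.238
finger_force: 15.0
```

Emit:
jog_arm([
  [[1,-40,0,0,0,0],[1,-27,0,0,0,0],[0,-14,0,0,0,0],[0,-8,0,0,0,0],[0,0,0,0,0,0],[0,0,0,0,0,0]],
])

```text
clock: 19.1
tcp_pos: [0.5466, 0.3881, 0.1193]
eef_rot: [0.001, 1.0, -0.0, -0.0]
wrist_force: [0.2, -0.8, -0.5]
opening: 0.236
finger_force: 15.0
```

```bash
python3 - <<'E'
from h import *
r=manip.read_camera("wrist"); cv2.imwrite("pics/w7.png",r["image"][:,:,::-1])
go([.548,.391,0.0235],0)
blob(r,"yellow",22,38,(0,0,512,384),.010)
E
```

```text
t 19.1 yaw -0.1 tilt 0.06 turn -0.1 q7 -2.02 shift [ 1.2 -3.1 96. ] tcp [0.5468 0.388  0.1195]
yellow 8015 mean [560. 419.] rect [511. 486.] [321. 399.] 87.5
```

View pics/w7.png

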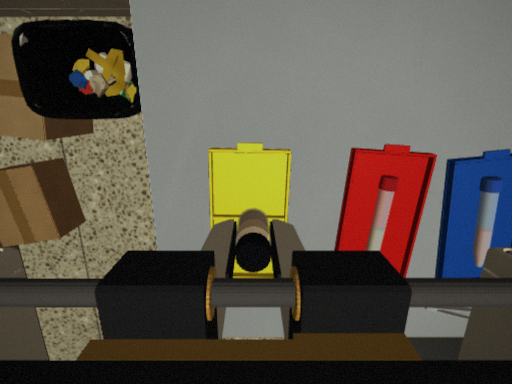

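The vial hangs upright at (254,230). The yellow tray spans columns 209–291, centre 250, with its divider at row 219, so I shift about -4 mm in y. I check the divider's x before the final descent.

```bash
python3 - <<'E'
from h import *
r=manip.read_camera("wrist")
print(np.round(ray(r,[[211,219],[288,218.5],[209.5,150],[291,151]],.011),4))
E
```

```text
[[0.5104 0.4326 0.011 ]
 [0.5109 0.3487 0.011 ]
 [0.5855 0.4308 0.011 ]
 [0.5844 0.3483 0.011 ]]
```

Emit:
jog_arm([
  [[1,-4,20,0,0,0],[0,0,25,0,0,0],[0,0,15,0,0,0],[0,0,0,0,0,0],[0,0,0,0,0,0]],
])

```text
clock: 19.7
tcp_pos: [0.5478, 0.3933, 0.0599]
eef_rot: [0.0, 1.0, 0.0, -0.0]
wrist_force: [0.2, 0.7, -0.4]
opening: 0.237
finger_force: 15.0
```

Emit:
jog_arm([
  [[0,0,15,0,0,0],[0,0,11,0,0,0],[0,0,6,0,0,0],[0,0,3.5,0,0,0],[0,0,0,0,0,0],[0,0,0,0,0,0],[0,0,0,0,0,0]],
])

```text
clock: 20.4
tcp_pos: [0.5476, 0.394, 0.0243]
eef_rot: [-0.0, 1.0, 0.001, 0.0]
wrist_force: [-0.8, -0.3, -1.3]
opening: 0.236
finger_force: 15.0
```

Emit:
jog_arm([
  [[0,0,0,0,0,0],[0,0,0,0,0,0],[0,0,0,0,0,0],[0,0,0,0,0,0],[0,0,-10,0,0,0],[0,0,-20,0,0,0],[0,0,-40,0,0,0],[0,0,-40,0,0,0],[0,0,-40,0,0,0],[0,0,-20,0,0,0],[0,0,0,0,0,0]],
], hand=45)

```text
clock: 21.5
tcp_pos: [0.549, 0.3948, 0.1985]
eef_rot: [-0.002, 1.0, 0.0, 0.002]
wrist_force: [-0.3, -0.3, 0.2]
opening: 0.484
finger_force: 0.0
```

```bash
python3 - <<'E'
from h import *
r=manip.read_camera("wrist"); cv2.imwrite("pics/w8.png",r["image"][:,:,::-1])
go([0.508,-0.300,0.12],0)
E
```

```text
t 21.6 yaw 0.1 tilt 0.19 turn 0.1 q7 -2.05 shift [-40.2 694.5  74.5] tcp [0.548  0.3943 0.1962]
```

View pics/w8.png

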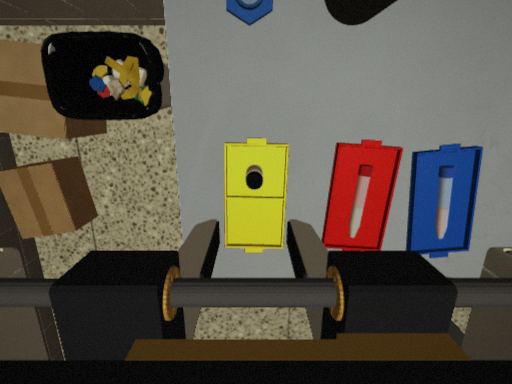

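The vial stands in the far bay at (254,178). Both tubes lie inside their trays. Next is vial_b.

Emit:
jog_arm([
  [[0,20,0,0,0,0],[-2,40,0,0,0,0],[-4,45,0,0,0,0],[-4,45,0,0,0,0],[-4,45,0,0,0,0],[-4,45,0,0,0,0],[-4,45,0,0,0,0],[-4,45,0,0,0,0],[-4,45,0,0,0,0],[-4,45,0,0,0,0],[-4,45,0,0,0,0],[-2,45,0,0,0,0]],
])

```text
clock: 22.75
tcp_pos: [0.5054, -0.1187, 0.193]
eef_rot: [0.0, 1.0, 0.0, -0.001]
wrist_force: [1.0, -0.6, 0.5]
opening: 0.483
finger_force: 0.0
```

Emit:
jog_arm([
  [[0,45,0,0,0,0],[0,45,0,0,0,0],[0,40,10,0,0,0],[0,30,20,0,0,0],[0,20,20,0,0,0],[0,5,20,0,0,0],[0,0,0,0,0,0],[0,0,0,0,0,0]],
])

```text
clock: 23.55
tcp_pos: [0.5066, -0.301, 0.1233]
eef_rot: [-0.001, 1.0, 0.0, -0.001]
wrist_force: [0.4, -0.6, 0.3]
opening: 0.486
finger_force: 0.0
```

```bash
python3 - <<'E'
from h import *
r=manip.read_camera("wrist"); cv2.imwrite("pics/w9.png",r["image"][:,:,::-1])
go([0.508,-0.300,0.02],0)
E
```

```text
t 23.6 yaw 0.1 tilt 0.07 turn 0.1 q7 -0.87 shift [  0.7  -0.7 104.1] tcp [ 0.5074 -0.3008  0.1241]
```

View pics/w9.png

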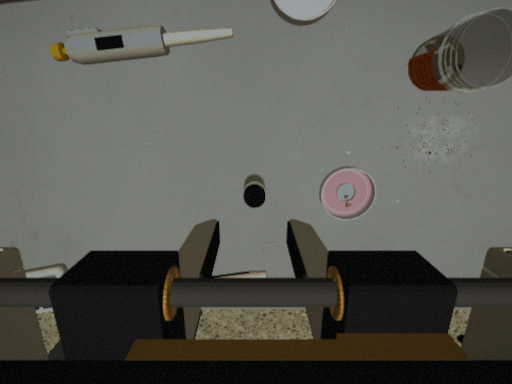

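The vial cap at (255,196) is on the tool's centre line, and the dish at (348,193) is clear of the fingers.

Emit:
jog_arm([
  [[1,0,20,0,0,0],[0,0,30,0,0,0],[0,0,25,0,0,0],[0,0,18,0,0,0],[0,0,10,0,0,0],[0,0,0,0,0,0],[0,0,0,0,0,0]],
])

```text
clock: 24.3
tcp_pos: [0.5097, -0.3011, 0.022]
eef_rot: [0.0, 1.0, 0.001, 0.0]
wrist_force: [0.5, 0.2, -0.3]
opening: 0.487
finger_force: 0.0
```

Emit:
jog_arm([
  [[0,0,0,0,0,0],[0,0,0,0,0,0],[0,0,0,0,0,0],[0,0,0,0,0,0],[0,0,0,0,0,0]],
], hand=0)

```text
clock: 24.8
tcp_pos: [0.5095, -0.3012, 0.0215]
eef_rot: [0.0, 1.0, 0.001, 0.0]
wrist_force: [-0.0, 0.0, 5.7]
opening: 0.235
finger_force: 15.0
```

Emit:
jog_arm([
  [[0,0,-10,0,0,0],[0,0,-20,0,0,0],[0,0,-30,0,0,0],[0,0,-40,0,0,0],[0,0,-30,0,0,0],[0,0,-10,0,0,0],[0,0,0,0,0,0]],
])

```text
clock: 25.5
tcp_pos: [0.5098, -0.3013, 0.1627]
eef_rot: [0.001, 1.0, 0.001, 0.001]
wrist_force: [-0.4, 0.2, -1.0]
opening: 0.236
finger_force: 15.0
```

```bash
python3 - <<'E'
from h import *
go([.4735,.3925,0.16],0)
E
```

```text
t 25.5 yaw 0.1 tilt 0.16 turn 0.1 q7 -0.89 shift [ -36.3 -693.8    1.9] tcp [ 0.5098 -0.3013  0.1627]
```

Emit:
jog_arm([
  [[0,-15,0,0,0,0],[0,-30,0,0,0,0],[0,-42,0,0,0,0],[0,-45,0,0,0,0],[-2,-45,0,0,0,0],[-2,-45,0,0,0,0],[-3,-45,0,0,0,0],[-3,-45,0,0,0,0],[-4,-45,0,0,0,0],[-4,-45,0,0,0,0],[-4,-45,0,0,0,0],[-4,-45,0,0,0,0]],
])

```text
clock: 26.7
tcp_pos: [0.4804, 0.1931, 0.1594]
eef_rot: [0.001, 1.0, 0.001, -0.001]
wrist_force: [0.7, 0.3, -0.4]
opening: 0.238
finger_force: 15.0
```

Emit:
jog_arm([
  [[-4,-45,0,0,0,0],[-4,-45,0,0,0,0],[-2,-45,0,0,0,0],[0,-35,0,0,0,0],[0,-20,0,0,0,0],[0,-10,0,0,0,0],[0,0,0,0,0,0],[0,0,0,0,0,0]],
])

```text
clock: 27.5
tcp_pos: [0.4726, 0.3888, 0.1607]
eef_rot: [0.001, 1.0, -0.0, -0.0]
wrist_force: [0.1, -0.9, -0.4]
opening: 0.234
finger_force: 15.0
```

```bash
python3 - <<'E'
from h import *
go([.4735,.3925,0.0255],0)
E
```

```text
t 27.5 yaw -0.0 tilt 0.09 turn -0.0 q7 -2.05 shift [  0.9  -4.  135.2] tcp [0.4726 0.3888 0.1607]
```

Emit:
jog_arm([
  [[0.5,-3,20,0,0,0],[0,0,35,0,0,0],[0,0,30,0,0,0],[0,0,20,0,0,0],[0,0,15,0,0,0],[0,0,10,0,0,0],[0,0,3,0,0,0],[0,0,0,0,0,0],[0,0,0,0,0,0]],
])

```text
clock: 28.4
tcp_pos: [0.4734, 0.3941, 0.0289]
eef_rot: [-0.0, 1.0, 0.0, 0.0]
wrist_force: [0.4, -0.0, -1.1]
opening: 0.232
finger_force: 15.0
```

Emit:
jog_arm([
  [[0,0,2,0,0,0],[0,0,1.5,0,0,0],[0,0,0,0,0,0],[0,0,0,0,0,0]],
])

```text
clock: 28.8
tcp_pos: [0.4729, 0.3939, 0.0247]
eef_rot: [-0.0, 1.0, 0.001, -0.0]
wrist_force: [-0.5, -0.0, -1.0]
opening: 0.239
finger_force: 15.0
```

Emit:
jog_arm([
  [[0,0,0,0,0,0],[0,0,0,0,0,0],[0,0,0,0,0,0],[0,0,0,0,0,0],[0,0,-10,0,0,0],[0,0,-20,0,0,0],[0,0,-40,0,0,0],[0,0,-40,0,0,0],[0,0,-40,0,0,0],[0,0,-30,0,0,0],[0,0,0,0,0,0]],
], hand=45)

```text
clock: 29.9
tcp_pos: [0.4747, 0.3949, 0.2096]
eef_rot: [-0.003, 1.0, 0.0, 0.003]
wrist_force: [1.3, 0.2, 0.1]
opening: 0.482
finger_force: 0.0
```

```bash
python3 - <<'E'
from h import *
r=manip.read_camera("wrist"); s=manip.read_camera("scene")["image"][150:330,50:400]
cv2.imwrite("pics/w10.png",np.vstack([cv2.resize(r["image"],(400,300)),cv2.resize(s,(400,206))])[:,:,::-1])
E
```

```text
(no output)
```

View pics/w10.png

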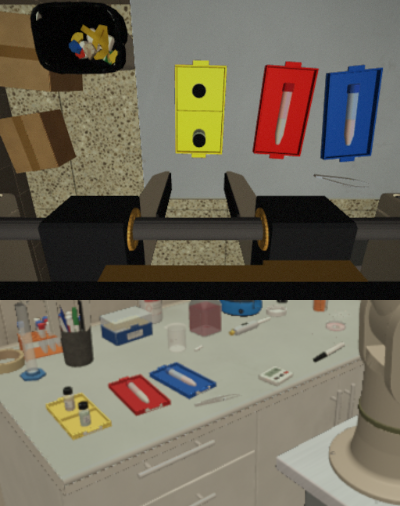

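Both vials stand upright, one in each bay: (199,91) and (199,137) in the wrist view. The tubes lie flat in their own trays, and the dish hasn't moved.

```bash
python3 -c "
from cell import manip
print(manip.finish_job())"
```

```text
the job is handed in; nothing more can be done
None
```

The job is done and handed in at about 30 s on the robot's clock: the blue and red tubes lie flat in their own trays, one vial stands upright in each yellow bay, and the pink dish was left where it was.

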